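Seat a grinder shaft against the stop of its V-groove cradle

TASK

Take the hand grinder's steel shaft from its wooden rest and lay its plain round end (not the end with the thin tang) in the open end of the black V-groove. Then push it along the groove, under the little bridge, until its end bears on the steel end stop; hold it there for a moment with a light but definite push of 3 to 10 N (20 N would mark it), and leave it lying flat in the groove, touching the stop, without disturbing the other things on the table.

Things in the scene. Friction and masses are not known exactly. Their poses are not given: they have to be found in the camera images.
- shaft_mid (a point): Loose steel grinder shaft: a round bar 16 mm in diameter, 210 mm long, 0.15 to 0.29 kg, with a thin tang (9 mm diameter, 16 mm long) on its rear end. This point is its middle, on its axis; x runs along it from the tang end to the plain end (y, z may be rolled). It starts level on the wooden rest, axis 38 mm above the table; its rear 85 mm overhang freely: grip there, 70 mm behind the middle.
- shaft_nose (a point): Centre of the shaft's plain flat end, 105 mm ahead of its middle; x runs out of this end along the bar.
- rest: Fixed wooden rest under the shaft at the start; origin on the table, x along the shaft towards its plain end; the shaft's middle is within 5 mm of the origin along x. Base plate 10 mm thick, 70 mm wide, x from -40 to 110 mm. Two uprights, 34 mm wide and 12 mm thick, at x = -12 and 75 mm, with notches 8 mm deep and 18 mm wide (top 38 mm above the table, notch floor 30 mm).
- groove_entry (a point): Open end of a fixed, level, straight 90-degree V-groove (black plastic, 180 mm long, on a wooden base 85 mm wide), at the height of the seated shaft's axis, 45 mm above the table; x runs along the groove to the stop, z up. V edges: 49 mm high, 31 mm apart. The table is free before this end: 64 to 82 mm of the shaft overhang there at the stop, stably, and can stay held; pressing the overhang down lifts the nose off.
- bridge (a point): Middle of the underside of a thin aluminium bridge over the groove, 75 mm from its open end, 60 mm above the table; axes as the groove's; 12 mm wide along the groove, 46 mm clear inside, top 65 mm. The seated shaft passes under with 7 mm to spare. Beyond it, at a place not read out (128 to 146 mm from the open end), the rigid steel stop plate (10 mm thick) closes the groove: creep up and feel for it; drag is 1 to 3 N.

How it is judged:
By the outcome, as a careful person would: the job done as asked, in the order asked, and still so for the second after the job is handed in, with the robot touching nothing.
It also fails if it takes over 70 s, if anything falls off the work surface, if the arm or the gripper's body presses on something with over 40 N, if the wrist force passes 120 N, or if a joint passes its speed limit or range.

ROBOT

A 7-joint arm with a two-finger parallel gripper is mounted at the origin on the work surface. World frame = base frame: x ahead of the robot, y to its left, z up, the work surface at z = 0. Lengths are in m, angles in degrees, forces in N, time in s.
With the tool pointing down it reaches from about 0.4 to 0.925 m from the base axis. Payload 4.1 kg.
Tool frame: the origin (TCP) lies on the centre line of the jaws, within the pads' length; the fingertips stand 14 mm ahead of it and the grasp point (between the pads) lies 5 mm behind it; z points along the fingers, y is the line along which they close (so a half turn about z gives the same grasp; the last joint's range is limited). The gripper opens to 85 mm and grips with 20 to 120 N. Pads are 22 mm wide; open, the fingers measure 114 mm over their backs; the gripper's body (76 mm by 85 mm) begins 54 mm behind the grasp point. The pads swing forward as they close: fully open they stand 13 mm farther back than shut.
Start: joints at [65.489, 22.827, 2.584, 88.041, -1.071, 69.15, -2.905], TCP at [0.21, -0.615, 0.245] pointing down, gripper open.
Joint ranges: [-161.44, 161.44], [-28.35, 127.94], [-78.24, 83.42], [0, 140.83], [-78.03, 258.03], [13.02, 114.36], [-168.23, 168.23]. Speed limits (degrees/s): [147.25, 147.25, 180, 180, 180, 180, 180].

INTERFACE

Orientations are given as [roll, pitch, yaw] about the fixed x, y, z axes, in that order (R = Rz(yaw) Ry(pitch) Rx(roll)).
In Python, from rig import arm, optics gives the robot as it stands.
- The arm moves only by the shell command python3 -m crank 'ROWS' [OPENING] [FORCE]. ROWS is JSON, a list of rows, each an object with "offset": the shift along the tool's x, y, z in m, a list of three; "turn": the turn about the tool's z in degrees. A call has 1 to 20 rows; each row shifts and turns the commanded pose from where the row before left it, along the tool's axes as they then stand; what a row does not reach is not made up. A row lasts 1/10 s, in which the tool goes at most 50 mm and 8.59 degrees, less where a joint would pass 70% of its speed; a pose out of reach is approached as far as the arm can. A call with a gripper value outside its range is refused whole. OPENING is the opening, from 0 (shut) to 1 (fully open), set as the call begins (- or left out, the last holds). The fingers move at their own pace and stop on an object; FORCE is the grip in N (left out, the last holds). Time passes only in rows, so rows that do not move let the fingers close. It gives the time, the measured TCP pose, the force, the opening and the grip force at its end, in the units of the state.
- arm.read_state(): the state, without advancing time (a new reading comes with each control period).
- optics.camera(name): name is "scene" or "top"; returns (picture, depth): 384x512x3 uint8, blue, green, red; 384x512 float32, m along the optical axis (not along the pixel's ray), 0 where there is no reading.
- optics.get_calibration(name): a dict with "camera_matrix" (3x3 intrinsics, pixels), "dist" ([k1, k2, p1, p2, k3] as OpenCV has them; the pictures are not rectified), "R" (3x3) and "t" (3): a world point X has camera coordinates R X + t. Camera axes: x right, y down, z forward; pixel columns grow to the right and rows downward; lengths in m; the calibration is good to about 2 mm. A picture is of the moment at which its call begins. get_calibration takes no time and is no camera call.
- arm.job_done(): hands the job in; it is judged then, once.
Trained networks look in the newest picture that a camera, given by its name, has taken for a name from the list of things; names that differ only in an ending like _2 or _b are one class to them, and where a whole thing is asked for, a point or a joint stands for the part that bears it (a point fixed in the world has none). Each returns a list of dicts, best first, with "p" (0 to 1); they miss things now and then, are a little off and sometimes report something else, mostly with a low value. They report only what shows in the picture. A call takes as long as a camera call.
- optics.recognise(camera, target): "point" ([x, y, z] in m, in the coordinates of the camera as it stood for that picture, good to about 4 mm: the middle of the surface that is visible of it).
- optics.masks_of(camera, target): "region" (384x512 bool, what is visible of it).
The state is a dict: "time": time; "qpos": joint angles; "joint_velocities": joint speeds; "tau": joint torques, N m; "ee_pos": TCP position; "ee_rot": TCP orientation; "contact_force": force on the tool from outside, world axes, zero at the start; "torque": the same for the moment, N m; "finger_gap": finger opening in m; "finger_force": force on a finger pad.
Only numpy, scipy, OpenCV 4.12 (cv2) and the standard library are available. Lean on these libraries where they do the work, as an engineer would, in place of code of your own. Each camera call takes 0.05 s, during which the arm holds its last target. There are 200 camera calls.

## Working session

There is one attempt and no reset: what is moved stays moved. The work goes in short steps, Python scripts to look and compute and a shell command to move; the robot and the scene stay as the last step left them, time stands still between calls to the robot, and variables do not carry over. Pictures are saved under pics/ and viewed, at most 10 in all, crops included, and the job is handed in when it is done.

```bash
ls; mkdir -p pics
cat > h.py <<'E'
import numpy as np, cv2
from rig import arm, optics
def cal(c):
    k=optics.get_calibration(c); return [np.array(k[n],float) for n in("camera_matrix","dist","R","t")]
def towld(c,p):
    K,d,R,t=cal(c); return R.T@(np.array(p)-t)
def pts(c,depth,mask):
    K,d,R,t=cal(c); v,u=np.nonzero(mask&(depth>0)); z=depth[v,u]
    n=cv2.undistortPoints(np.stack([u,v],1).astype(float)[:,None],K,d)[:,0]
    return (np.c_[n*z[:,None],z]-t)@R
def proj(c,X):
    K,d,R,t=cal(c); return cv2.projectPoints(np.array(X,float).reshape(-1,3),cv2.Rodrigues(R)[0],t,K,d)[0][:,0]
E
python3 - <<'E'
from h import *
s=arm.read_state(); print({k:np.round(v,3) for k,v in s.items()})
for c in("scene","top"):
    im,dp=optics.camera(c); cv2.imwrite(f"pics/{c}0.png",im); np.save(f"{c}0.npy",dp)
    for n in("shaft_mid","shaft_nose","rest","groove_entry","bridge"):
        for r in optics.recognise(c,n)[:2]: print(c,n,round(r["p"],2),np.round(towld(c,r["point"]),4))
    for n in("shaft_mid","rest"):
        r=optics.masks_of(c,n)
        if r:
            m=r[0]["region"]; np.save(f"{c}_{n}.npy",m); P=pts(c,dp,m); print(c,n,"mask",r[0]["p"],m.sum(),np.round(P.mean(0),4),np.round(np.percentile(P,[2,98],axis=0),3).tolist())
E
```

```text
pics
{'time': np.float64(0.0), 'qpos': array([65.488, 22.871,  2.58 , 88.114, -1.071, 69.15 , -2.905]), 'joint_velocities': array([-0.11 , -0.02 , -0.041, -0.027, -0.06 , -0.063, -0.073]), 'tau': array([-0.0000e+00, -4.7513e+01,  1.3640e+00, -2.5422e+01,  1.2000e-02,
        9.0000e-03, -0.0000e+00]), 'ee_pos': array([ 0.21 , -0.615,  0.244]), 'ee_rot': array([-1.79888e+02,  8.00000e-03,  1.88460e+01]), 'contact_force': array([-0.25 , -0.667, -0.057]), 'torque': array([0.019, 0.056, 0.006]), 'finger_force': np.float64(0.0), 'finger_gap': np.float64(0.086)}
scene shaft_mid 0.77 [ 0.4731 -0.135   0.0417]
scene shaft_nose 0.7 [ 0.478  -0.1344  0.0421]
scene rest 0.8 [ 0.488  -0.0901  0.0091]
scene groove_entry 0.72 [0.6352 0.0485 0.0127]
scene bridge 0.78 [0.6374 0.0447 0.0113]
scene shaft_mid mask 0.9 1156 [ 0.4751 -0.1329  0.0422] [[0.467, -0.233, 0.034], [0.48, -0.021, 0.047]]
scene rest mask 0.93 2143 [ 0.4856 -0.0863  0.0122] [[0.456, -0.154, 0.003], [0.507, -0.01, 0.038]]
top shaft_mid 0.67 [ 0.4719 -0.1122  0.0464]
top shaft_nose 0.58 [ 0.4726 -0.1127  0.0493]
top rest 0.82 [ 0.4818 -0.0742  0.0143]
top groove_entry 0.69 [0.6193 0.0608 0.0373]
top bridge 0.67 [0.6161 0.0658 0.034 ]
top shaft_mid mask 0.73 1142 [ 0.4722 -0.1174  0.0448] [[0.464, -0.226, 0.038], [0.48, -0.016, 0.049]]
top rest mask 0.66 2374 [ 0.4735 -0.0774  0.0132] [[0.44, -0.151, 0.008], [0.506, -0.008, 0.04]]
```

View pics/scene0.png

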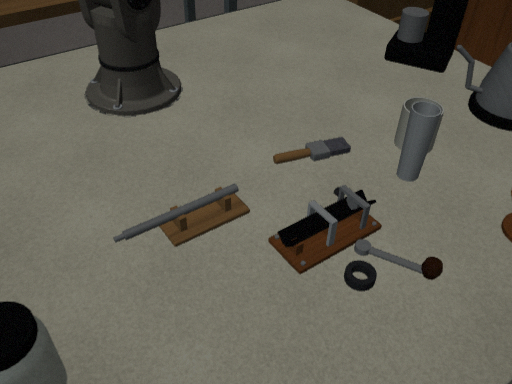

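View pics/top0.png

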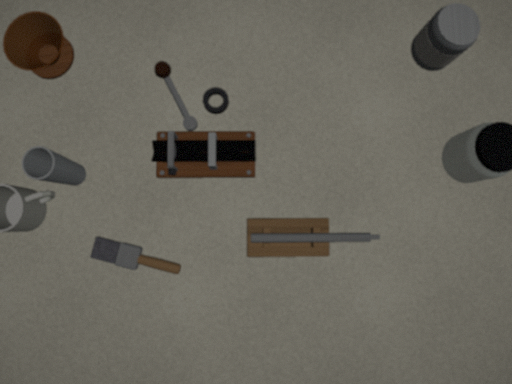

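The scene picture shows the shaft on its rest, with the tang at (120,236) and the plain end at (238,189). The groove is at about (325,220), open end to the left, with the bridge at (322,222) and the stop plate at (353,205). In the top picture the plain end is at (250,238), the tang at (378,237), the groove's open end at (255,150), the bridge at (212,150) and the stop at (171,150).

```bash
cat >> h.py <<'E'
def onplane(c,uv,z):
    K,d,R,t=cal(c); n=cv2.undistortPoints(np.array(uv,float).reshape(-1,1,2),K,d)[:,0]
    D=np.c_[n,np.ones(len(n))]@R; o=-R.T@t
    return o+D*((z-o[2])/D[:,2])[:,None]
def rect(P):
    r=cv2.minAreaRect((P[:,:2]*1000).astype(np.float32)); b=cv2.boxPoints(r); e=b[1]-b[0]; f=b[2]-b[1]
    l=e if np.hypot(*e)>np.hypot(*f) else f
    if l[1]<0:l=-l
    return np.round(r[0],1),np.round(sorted(r[1]),1),round(float(np.degrees(np.arctan2(l[1],l[0]))),2)
E
python3 - <<'E'
from h import *
for c in("top","scene"):
    m=np.load(f"{c}_shaft_mid.npy"); dp=np.load(f"{c}0.npy"); uv=np.argwhere(m)[:,::-1]
    print(c,"shaft rect",rect(onplane(c,uv,.038)))
    P=pts(c,dp,m); 
    for lo,hi in((0,25),(25,50),(50,75),(75,100)):
        q=P[(P[:,1]>=np.percentile(P[:,1],lo))&(P[:,1]<=np.percentile(P[:,1],hi))]; print("  seg y",q[:,1].mean().round(3),"x",np.median(q[:,0]).round(4),"z95",np.percentile(q[:,2],90).round(4))
    im=cv2.imread(f"pics/{c}0.png")
    print(c,"cam",np.round(-cal(c)[2].T@cal(c)[3],3))
    a=(125,185,145,265) if c=="top" else (180,275,262,388)
    cr=im[a[0]:a[1],a[2]:a[3]]; s=6
    cr=np.clip(cv2.resize(cr,None,fx=s,fy=s,interpolation=cv2.INTER_CUBIC).astype(float)*1.6,0,255); cv2.imwrite(f"pics/{c}_gr.png",cr); print(cr.shape)
# groove in top: black pixels
im=cv2.imread("pics/top0.png").max(2); m=np.zeros_like(im,bool); m[130:175,150:262]=im[130:175,150:262]<25
n,l,st,_=cv2.connectedComponentsWithStats(m.astype(np.uint8)); 
for i in range(1,n):
    if st[i,4]>100: print(st[i])
uv=np.argwhere(m)[:,::-1]; P=onplane("top",uv,.049)
for a,b in((175,207),(218,253)):
    rows=[]
    for u in range(a,b):
        v=np.nonzero(m[:,u])[0]; rows.append((u,(v.min()+v.max())/2,v.max()-v.min()+1))
    rows=np.array(rows); W=onplane("top",rows[:,:2],.049); print(np.median(rows[:,2]),W[:,1].mean().round(4),np.median(W[:,0]).round(4))
dp=np.load("top0.npy")
print("top depth z groove", [ (u,v,np.round(pts("top",dp,np.eye(1,384*512,v*512+u).reshape(384,512)>0)[0],4).tolist()) for u,v in((253,150),(253,141),(250,150),(230,141),(230,160),(230,150),(212,150),(171,150),(163,150),(250,135),(250,170),(258,150))])
E
```

```text
top shaft rect (array([ 472.5, -123.9]), array([ 17.4, 225.7]), 90.84)
  seg y -0.2 x 0.4725 z95 0.048
  seg y -0.141 x 0.4727 z95 0.048
  seg y -0.09 x 0.4719 z95 0.0482
  seg y -0.039 x 0.4712 z95 0.0484
top cam [ 0.49  -0.003  0.807]
(360, 720, 3)
scene shaft rect (array([ 470.6, -124.8]), array([ 22.9, 229.2]), 90.63)
  seg y -0.211 x 0.476 z95 0.0457
  seg y -0.164 x 0.4768 z95 0.0463
  seg y -0.108 x 0.4764 z95 0.0463
  seg y -0.049 x 0.4762 z95 0.0463
scene cam [ 1.021 -0.363  0.601]
(570, 756, 3)
[153 141  14  21 259]
[175 141  32  20 619]
[217 141  38  20 739]
20.0 0.0925 0.6218
20.0 0.0154 0.6222
top depth z groove [(253, 150, [0.6252, -0.016, 0.0383]), (253, 141, [0.639, -0.0158, 0.0496]), (250, 150, [0.6255, -0.0107, 0.0366]), (230, 141, [0.6386, 0.0242, 0.0507]), (230, 160, [0.6055, 0.024, 0.049]), (230, 150, [0.6248, 0.0244, 0.0393]), (212, 150, [0.6201, 0.054, 0.0652]), (171, 150, [0.6195, 0.1233, 0.0665]), (163, 150, [0.6243, 0.142, 0.0391]), (250, 135, [0.6567, -0.0109, 0.0162]), (250, 170, [0.5928, -0.0111, 0.0142]), (258, 150, [0.6317, -0.0259, 0.0019])][ WARN:0@0.615] global loadsave.cpp:1063 imwrite_ Unsupported depth image for selected encoder is fallbacked to CV_8U.
```

Run:
```python
from h import *
W=lambda c,uv,z:np.round(onplane(c,uv,z),4).tolist()
print("entry",W("top",[[255,150.5],[254.5,150.5]],.045),"bridge top",W("top",[[208,150],[216,150]],.065),"stop",W("top",[[168,150],[175,150]],.066))
for c,b in(("top",(125,145)),("scene",(180,262))):
  for X in([.622,-.019,.045],[.622,.056,.065],[.6065,-.019,.049],[.6375,-.019,.049],[.472,-.011,.038],[.472,-.237,.038]):
    p=proj(c,X)[0]; print(c,X,p.round(1),((p-b[::-1])*6).round())
```

```text
entry [[0.6232, -0.0194, 0.045], [0.6231, -0.0185, 0.045]] bridge top [[0.6201, 0.0608, 0.065], [0.6201, 0.0473, 0.065]] stop [[0.6196, 0.1284, 0.066], [0.6196, 0.1166, 0.066]]
top [0.622, -0.019, 0.045] [254.8 151.2] [659. 157.]
top [0.622, 0.056, 0.065] [210.9 148.9] [395. 143.]
top [0.6065, -0.019, 0.049] [254.8 159.6] [659. 208.]
top [0.6375, -0.019, 0.049] [254.9 142. ] [659. 102.]
top [0.472, -0.011, 0.038] [249.9 237.4] [630. 674.]
top [0.472, -0.237, 0.038] [378.2 237.1] [1399.  672.]
scene [0.622, -0.019, 0.045] [285.1 238.7] [139. 352.]
scene [0.622, 0.056, 0.065] [323.5 211. ] [369. 186.]
scene [0.6065, -0.019, 0.049] [279.3 230.9] [104. 305.]
scene [0.6375, -0.019, 0.049] [291.4 243.1] [176. 379.]
scene [0.472, -0.011, 0.038] [236.9 187.4] [-151.   45.]
scene [0.472, -0.237, 0.038] [114.9 239.5] [-883.  357.]
```

View pics/scene_gr.png

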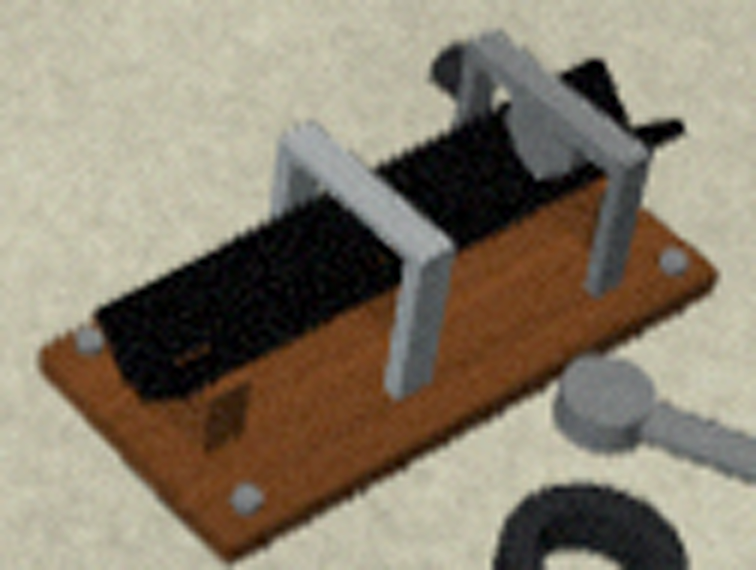

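View pics/top_gr.png

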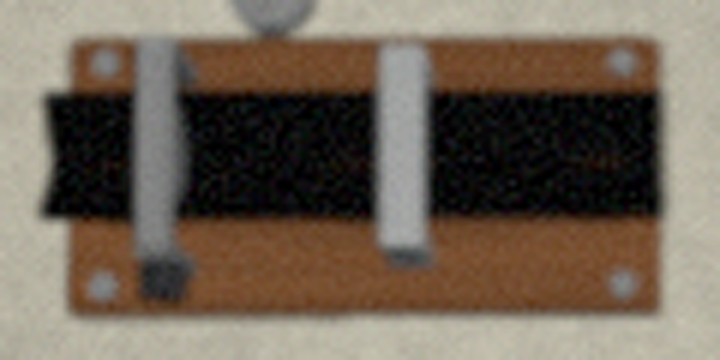

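The scene crop shows the groove's open end at about (140,355), the bridge top at (370,190) and the stop plate at (545,130). Both views and the depths agree on these positions:

| Thing | x (m) | y (m) | z (m) | Axis |
|---|---|---|---|---|
| Shaft | 0.472 | nose −0.011, middle −0.116 | 0.038 | 90.6° |
| Groove | 0.622 | entry −0.019 | about 0.045 | about 90.3° |

The middle of the bridge is at y ≈ 0.055 and the stop face at y ≈ 0.116. I'll turn the tool and approach above the grip point.

```bash
python3 -m crank '[{"offset":[0,0,0],"turn":-7.98},{"offset":[0,0,0],"turn":-7.98},{"offset":[0,0,0],"turn":-7.98},{"offset":[0,0,0],"turn":-7.98},{"offset":[0,0,0],"turn":-7.98},{"offset":[0,0,0],"turn":-7.98},{"offset":[0,0,0],"turn":-7.98},{"offset":[0,0,0],"turn":-7.98},{"offset":[0,0,0],"turn":-7.98},{"offset":[0.039,0.024,0.008],"turn":0},{"offset":[0.039,0.024,0.008],"turn":0},{"offset":[0.039,0.024,0.008],"turn":0},{"offset":[0.039,0.024,0.008],"turn":0},{"offset":[0.039,0.024,0.008],"turn":0},{"offset":[0.039,0.024,0.008],"turn":0},{"offset":[0.039,0.024,0.008],"turn":0},{"offset":[0.039,0.024,0.008],"turn":0},{"offset":[0,0,0],"turn":0},{"offset":[0,0,0],"turn":0}]' 1 80
```

```text
time: 2.7
ee_pos: [0.3989, -0.3001, 0.1814]
ee_rot: [-180.0, 0.0, 90.8]
contact_force: [-0.3, -0.9, 0.8]
finger_gap: 0.0853
finger_force: 0.0
```

```bash
python3 -m crank '[{"offset":[0.028,0.0187,0.005],"turn":0.2},{"offset":[0.028,0.0187,0.015],"turn":0},{"offset":[0.028,0.0187,0.015],"turn":0},{"offset":[0.028,0.0187,0.015],"turn":0},{"offset":[0,0,0.02],"turn":0},{"offset":[0,0,0.02],"turn":0},{"offset":[0,0,0],"turn":0},{"offset":[0,0,0],"turn":0},{"offset":[0,0,0],"turn":0}]'
```

```text
time: 3.6
ee_pos: [0.4727, -0.1897, 0.0924]
ee_rot: [179.9, 0.1, 90.4]
contact_force: [-0.1, -0.5, 1.0]
finger_gap: 0.0851
finger_force: 0.0
```

```bash
python3 -m crank '[{"offset":[0.003,-0.0005,0.015],"turn":-0.2},{"offset":[0,0,0.015],"turn":0},{"offset":[0,0,0.015],"turn":0},{"offset":[0,0,0.014],"turn":0},{"offset":[0,0,0],"turn":0},{"offset":[0,0,0],"turn":0}]' && python3 -m crank '[{"offset":[0,0,0],"turn":0},{"offset":[0,0,0],"turn":0},{"offset":[0,0,0],"turn":0},{"offset":[0,0,0],"turn":0},{"offset":[0,0,0],"turn":0},{"offset":[0,0,0],"turn":0},{"offset":[0,0,0],"turn":0},{"offset":[0,0,0],"turn":0},{"offset":[0,0,0],"turn":0},{"offset":[0,0,0],"turn":0},{"offset":[0,0,0],"turn":0},{"offset":[0,0,0],"turn":0}]' 0 20
```

```text
time: 4.2
ee_pos: [0.4719, -0.1856, 0.0327]
ee_rot: [180.0, 0.0, 90.6]
contact_force: [0.5, -0.1, 0.3]
finger_gap: 0.0853
finger_force: 0.0
time: 5.4
ee_pos: [0.4716, -0.1854, 0.0323]
ee_rot: [180.0, 0.0, 90.7]
contact_force: [-0.2, -1.1, 0.8]
finger_gap: 0.0151
finger_force: 21.0
```

```bash
python3 -m crank '[{"offset":[0,0,0],"turn":0},{"offset":[0,0,0],"turn":0},{"offset":[0,0,0],"turn":0},{"offset":[0,0,-0.003],"turn":0},{"offset":[0,0,-0.006],"turn":0},{"offset":[0,0,-0.01],"turn":0},{"offset":[0,0,-0.01],"turn":0},{"offset":[0,0,-0.01],"turn":0},{"offset":[0,0,-0.01],"turn":0},{"offset":[0,0,-0.005],"turn":0},{"offset":[0,0,0],"turn":0},{"offset":[0,0,0],"turn":0},{"offset":[0,0,0],"turn":0}]' 0 110
python3 - <<'E'
from h import *
print(arm.read_state()["torque"])
for c in("scene","top"):
    im,dp=optics.camera(c)
    r=optics.masks_of(c,"shaft_mid")[0]; m=r["region"]; P=pts(c,dp,m); z0=arm.read_state()["ee_pos"][2]
    print(c,round(r["p"],2),rect(onplane(c,np.argwhere(m)[:,::-1],z0+.005)))
    for lo,hi in((0,10),(10,20),(20,40),(40,60),(60,80),(80,100)):
        a,b=np.percentile(P[:,1],[lo,hi]); q=P[(P[:,1]>=a)&(P[:,1]<=b)]; print("  y",q[:,1].mean().round(3),"x",np.median(q[:,0]).round(4),"z90",np.percentile(q[:,2],90).round(4),len(q))
    cv2.imwrite(f"pics/{c}1.png",im)
E
```

```text
time: 6.7
ee_pos: [0.4711, -0.1853, 0.0859]
ee_rot: [-179.9, -0.0, 90.7]
contact_force: [-0.8, 0.5, -2.5]
finger_gap: 0.0128
finger_force: 107.3
[-0.10902059  0.02669405 -0.02348163]
scene 0.94 (array([ 470.7, -124.1]), array([ 23.8, 226.2]), 89.59)
  y -0.225 x 0.4754 z90 0.0988 100
  y -0.207 x 0.477 z90 0.0994 99
  y -0.147 x 0.4768 z90 0.0987 198
  y -0.108 x 0.4762 z90 0.0987 198
  y -0.072 x 0.4759 z90 0.098 198
  y -0.033 x 0.4753 z90 0.0975 199
top 0.79 (array([471.3, -93.8]), array([ 17.9, 163.4]), 89.88)
  y -0.164 x 0.4706 z90 0.1008 101
  y -0.148 x 0.4722 z90 0.1011 100
  y -0.125 x 0.4723 z90 0.1006 201
  y -0.092 x 0.4723 z90 0.1004 200
  y -0.061 x 0.4708 z90 0.1 201
  y -0.028 x 0.4708 z90 0.0992 201
```

```bash
python3 -m crank '[{"offset":[0.0021,0.0121,0],"turn":0},{"offset":[0.0021,0.0151,0],"turn":0},{"offset":[0.0021,0.0151,0],"turn":0},{"offset":[0.0021,0.0151,0],"turn":0},{"offset":[0.0021,0.0151,0],"turn":0},{"offset":[0.0021,0.0151,0],"turn":0},{"offset":[0.0021,0.0151,0],"turn":0},{"offset":[0.0021,0.0151,0],"turn":0},{"offset":[0.0021,0.0151,0],"turn":0},{"offset":[0.0023,0.0181,0],"turn":0},{"offset":[0,0,0],"turn":0},{"offset":[0,0,0],"turn":0},{"offset":[0,0,0],"turn":0},{"offset":[0,0,0.01],"turn":0},{"offset":[0,0,0.01],"turn":0},{"offset":[0,0,0],"turn":0},{"offset":[0,0,0],"turn":0}]'
python3 - <<'E'
from h import *
t=[]
for c in("scene","top"):
    im,dp=optics.camera(c)
    r=optics.masks_of(c,"shaft_mid")[0]; m=r["region"]; P=pts(c,dp,m); z0=arm.read_state()["ee_pos"][2]
    print(c,round(r["p"],2),rect(onplane(c,np.argwhere(m)[:,::-1],z0+.004)))
    for lo,hi in((0,20),(20,40),(40,60),(60,80),(80,100)):
        a,b=np.percentile(P[:,1],[lo,hi]); q=P[(P[:,1]>=a)&(P[:,1]<=b)]; print("  y",q[:,1].mean().round(3),"x",np.median(q[:,0]).round(4),"z90",np.percentile(q[:,2],90).round(4))
    a=(125,225,130,275) if c=="top" else (170,270,215,365)
    cr=im[a[0]:a[1],a[2]:a[3]].astype(np.uint8); cr=np.clip(cv2.resize(cr,None,fx=5,fy=5,interpolation=cv2.INTER_CUBIC).astype(float)*1.7,0,255).astype(np.uint8)
    t.append(cv2.resize(cr,(480,480*cr.shape[0]//cr.shape[1])))
cv2.imwrite("pics/above.png",np.vstack([t[0],t[1]])[:600])
E
```

```text
time: 8.6
ee_pos: [0.6217, -0.1624, 0.0655]
ee_rot: [-179.9, -0.0, 90.7]
contact_force: [-0.7, 0.8, -2.1]
finger_gap: 0.0128
finger_force: 107.4
scene 0.68 (array([ 622.1, -100.8]), array([ 22.4, 229.1]), 90.08)
  y -0.197 x 0.6256 z90 0.0786
  y -0.135 x 0.6254 z90 0.0787
  y -0.08 x 0.6258 z90 0.0782
  y -0.045 x 0.6254 z90 0.0778
  y -0.009 x 0.6246 z90 0.0773
top 0.96 (array([623.3, -70.9]), array([ 13.8, 158.2]), 90.49)
  y -0.131 x 0.6222 z90 0.0814
  y -0.1 x 0.6218 z90 0.0814
  y -0.067 x 0.6214 z90 0.081
  y -0.038 x 0.6215 z90 0.0803
  y -0.009 x 0.6213 z90 0.0802
```

View pics/above.png

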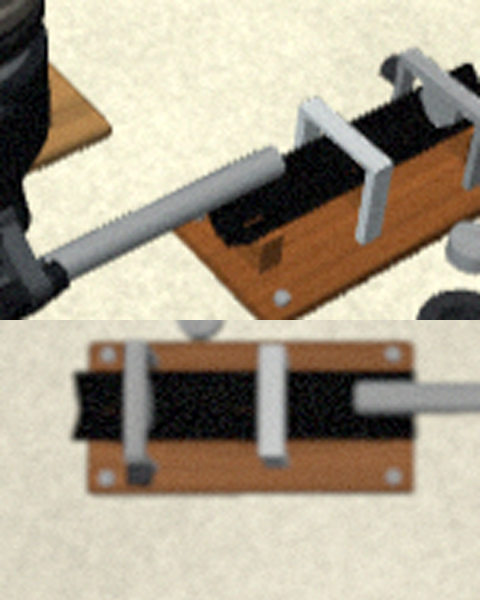

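The shaft is centred over the groove in both views: the nose is at about (270,160) in the upper crop and (360,397) in the lower one, allowing for parallax. It is about 30 mm inside the open end and short of the bridge. Now I'll lower it.

```bash
python3 -m crank '[{"offset":[0,0,0.005],"turn":0},{"offset":[0,0,0.005],"turn":0},{"offset":[0,0,0.005],"turn":0},{"offset":[0,0,0.004],"turn":0},{"offset":[0,0,0],"turn":0},{"offset":[0,0,0],"turn":0}]';  python3 -m crank '[{"offset":[0,0,0.001],"turn":0},{"offset":[0,0,0.001],"turn":0},{"offset":[0,0,0.001],"turn":0},{"offset":[0,0,0],"turn":0},{"offset":[0,0,0],"turn":0}]'; python3 -c "
from h import *
print(arm.read_state()['torque'])"
```

```text
time: 9.4
ee_pos: [0.6223, -0.1624, 0.0471]
ee_rot: [-180.0, -0.0, 90.7]
contact_force: [0.1, -0.3, -1.7]
finger_gap: 0.0128
finger_force: 107.4
time: 9.9
ee_pos: [0.6223, -0.1624, 0.0443]
ee_rot: [-180.0, 0.0, 90.7]
contact_force: [-0.4, -0.2, -1.1]
finger_gap: 0.0129
finger_force: 107.4
[-0.1197459   0.00374228 -0.05295202]
```

```bash
python3 -m crank '[{"offset":[0,0,0.0005],"turn":0},{"offset":[0,0,0.0005],"turn":0},{"offset":[0,0,0.0005],"turn":0},{"offset":[0,0,0],"turn":0}]';  python3 -m crank '[{"offset":[0,0,0.0005],"turn":0},{"offset":[0,0,0.0005],"turn":0},{"offset":[0,0,0],"turn":0}]';python3 -m crank '[{"offset":[0,0,0.0005],"turn":0},{"offset":[0,0,0.0005],"turn":0},{"offset":[0,0,0],"turn":0}]'; python3 -c "
from h import *
print(arm.read_state()['torque'])"
```

```text
time: 10.3
ee_pos: [0.6222, -0.1624, 0.0427]
ee_rot: [-180.0, 0.0, 90.7]
contact_force: [0.8, 0.2, -1.4]
finger_gap: 0.0129
finger_force: 107.4
time: 10.6
ee_pos: [0.6224, -0.1624, 0.0418]
ee_rot: [180.0, 0.0, 90.7]
contact_force: [0.5, 0.2, -1.4]
finger_gap: 0.0128
finger_force: 107.4
time: 10.9
ee_pos: [0.6225, -0.1624, 0.0409]
ee_rot: [180.0, 0.0, 90.7]
contact_force: [0.9, 0.9, -2.0]
finger_gap: 0.0128
finger_force: 107.4
[-0.03568454 -0.04525606 -0.07542463]
```

```bash
for i in 1; do python3 -m crank '[{"offset":[0,0,0.0005],"turn":0},{"offset":[0,0,0.0005],"turn":0},{"offset":[0,0,0],"turn":0},{"offset":[0,0,0],"turn":0}]'; python3 -c "
from h import *
print(arm.read_state()['torque'])"; python3 -m crank '[{"offset":[0,0,0.0005],"turn":0},{"offset":[0,0,0.0005],"turn":0},{"offset":[0,0,0],"turn":0},{"offset":[0,0,0],"turn":0}]'; python3 -c "
from h import *
print(arm.read_state()['torque'])"; done
```

```text
time: 11.3
ee_pos: [0.6225, -0.1624, 0.0399]
ee_rot: [180.0, 0.0, 90.7]
contact_force: [0.4, 0.1, -1.4]
finger_gap: 0.013
finger_force: 107.4
[ 0.00754201 -0.12137672 -0.10560131]
time: 11.7
ee_pos: [0.6225, -0.1624, 0.0389]
ee_rot: [180.0, 0.0, 90.7]
contact_force: [1.1, -0.4, -1.0]
finger_gap: 0.0126
finger_force: 107.5
[ 0.02242538 -0.17721125 -0.09513035]
```

```bash
python3 -m crank '[{"offset":[0,0.0005,0],"turn":0},{"offset":[0,0.0005,0],"turn":0},{"offset":[0,0,0],"turn":0},{"offset":[0,0,0],"turn":0}]'; python3 -c "
from h import *
print(arm.read_state()['torque'])"; python3 -m crank '[{"offset":[0,0.0005,0],"turn":0},{"offset":[0,0.0005,0],"turn":0},{"offset":[0,0,0],"turn":0},{"offset":[0,0,0],"turn":0}]'
python3 - <<'E'
from h import *
print(arm.read_state()['torque'])
t=[]
for c in("scene","top"):
    im,dp=optics.camera(c)
    r=optics.masks_of(c,"shaft_mid")[0]; m=r["region"]; P=pts(c,dp,m); z0=arm.read_state()["ee_pos"][2]
    print(c,round(r["p"],2),rect(onplane(c,np.argwhere(m)[:,::-1],z0+.004)))
    for lo,hi in((0,20),(20,40),(40,60),(60,80),(80,100)):
        a,b=np.percentile(P[:,1],[lo,hi]); q=P[(P[:,1]>=a)&(P[:,1]<=b)]; print("  y",q[:,1].mean().round(3),"x",np.median(q[:,0]).round(4),"z90",np.percentile(q[:,2],90).round(4))
    a=(125,175,190,290) if c=="top" else (190,250,240,340)
    cr=im[a[0]:a[1],a[2]:a[3]]; cr=np.clip(cv2.resize(cr,None,fx=5,fy=5,interpolation=cv2.INTER_CUBIC).astype(float)*1.7,0,255).astype(np.uint8)
    t.append(cr)
cv2.imwrite("pics/in.png",np.vstack(t))
E
```

```text
time: 12.1
ee_pos: [0.623, -0.1624, 0.0386]
ee_rot: [-180.0, 0.0, 90.7]
contact_force: [0.0, -0.3, -0.2]
finger_gap: 0.0127
finger_force: 107.5
[0.06797963 0.0368229  0.08489257]
time: 12.5
ee_pos: [0.6239, -0.1624, 0.0386]
ee_rot: [-179.9, 0.0, 90.7]
contact_force: [-1.6, -0.2, -0.6]
finger_gap: 0.0127
finger_force: 107.6
[0.10332571 0.29235699 0.18722748]
scene 0.79 (array([621.9, -99.5]), array([ 20.9, 232.2]), 91.11)
  y -0.197 x 0.6279 z90 0.0511
  y -0.137 x 0.6275 z90 0.0522
  y -0.083 x 0.6274 z90 0.0526
  y -0.047 x 0.6269 z90 0.053
  y -0.01 x 0.6264 z90 0.0534
top 0.76 (array([624.8, -70.8]), array([ 17.8, 162.2]), 90.43)
  y -0.132 x 0.6233 z90 0.0543
  y -0.1 x 0.6232 z90 0.0539
  y -0.069 x 0.6228 z90 0.0546
  y -0.036 x 0.6226 z90 0.0552
  y -0.004 x 0.6219 z90 0.0555
```

View pics/in.png

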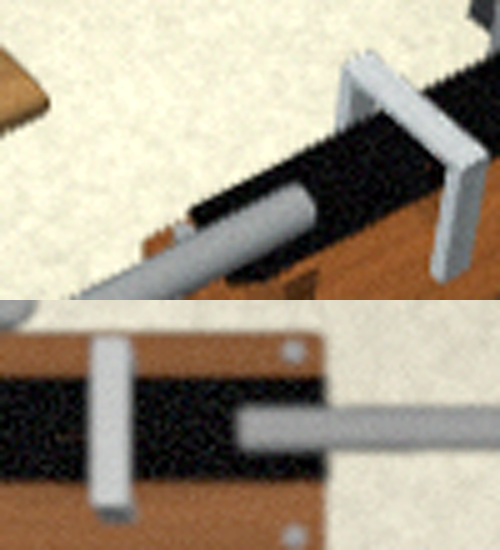

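The nose is in the V at about (300,205) in the upper crop and (240,428) in the lower one, with the bridge ahead and clear. The tilt is about 0.5° nose up, and the side force has changed sign. I'll re-centre, raise slightly and push in steps.

```bash
cat > t.py <<'E'
from h import *
print(arm.read_state()['torque'].__array__().round(3) if hasattr(arm.read_state()['torque'],'__array__') else arm.read_state()['torque'])
E
python3 -m crank '[{"offset":[0,-0.0005,-0.0006],"turn":0},{"offset":[0,-0.0005,-0.0006],"turn":0},{"offset":[0,0,0],"turn":0},{"offset":[0,0,0],"turn":0}]'; python3 t.py
python3 -m crank '[{"offset":[0.002,0,0],"turn":0},{"offset":[0.002,0,0],"turn":0},{"offset":[0.002,0,0],"turn":0},{"offset":[0.002,0,0],"turn":0},{"offset":[0.002,0,0],"turn":0},{"offset":[0,0,0],"turn":0}]'; python3 t.py
```

```text
time: 13.1
ee_pos: [0.6237, -0.1623, 0.0402]
ee_rot: [179.9, -0.0, 90.6]
contact_force: [1.7, -0.9, -1.6]
finger_gap: 0.0131
finger_force: 107.5
[-0.024 -0.005 -0.007]
time: 13.7
ee_pos: [0.6234, -0.1517, 0.0401]
ee_rot: [180.0, -0.0, 90.7]
contact_force: [-0.5, 0.8, -1.7]
finger_gap: 0.013
finger_force: 107.5
[ 0.096 -0.14  -0.095]
```

```bash
python3 -m crank '[{"offset":[0.003,0,0],"turn":0},{"offset":[0.003,0,0],"turn":0},{"offset":[0.003,0,0],"turn":0},{"offset":[0.003,0,0],"turn":0},{"offset":[0.003,0,0],"turn":0},{"offset":[0.003,0.0001,0],"turn":0},{"offset":[0.003,0,0],"turn":0},{"offset":[0,0,0],"turn":0}]'; python3 t.py
python3 -m crank '[{"offset":[0.003,0,0],"turn":0},{"offset":[0.003,0,0],"turn":0},{"offset":[0.003,0.0001,0],"turn":0},{"offset":[0.003,0,0],"turn":0},{"offset":[0.003,0,0],"turn":0},{"offset":[0,0,0],"turn":0}]'; python3 t.py
```

```text
time: 14.5
ee_pos: [0.6231, -0.1304, 0.04]
ee_rot: [180.0, -0.0, 90.7]
contact_force: [0.2, -0.0, -1.4]
finger_gap: 0.0126
finger_force: 107.5
[ 0.09  -0.103 -0.093]
time: 15.1
ee_pos: [0.623, -0.1153, 0.04]
ee_rot: [180.0, -0.0, 90.7]
contact_force: [0.4, 1.3, -1.8]
finger_gap: 0.0126
finger_force: 107.5
[0.081 0.002 0.006]
```

```bash
python3 -m crank '[{"offset":[0.003,0,0],"turn":0},{"offset":[0.003,0,0],"turn":0},{"offset":[0.003,0.0001,0],"turn":0},{"offset":[0.003,0,0],"turn":0},{"offset":[0.003,0,0],"turn":0},{"offset":[0,0,0],"turn":0}]'; python3 t.py
python3 -m crank '[{"offset":[0.003,0,0],"turn":0},{"offset":[0.003,0,0],"turn":0},{"offset":[0.003,0.0001,0],"turn":0},{"offset":[0.003,0,0],"turn":0},{"offset":[0.003,0,0],"turn":0},{"offset":[0.002,0,0],"turn":0},{"offset":[0.002,0,0],"turn":0},{"offset":[0,0,0],"turn":0}]'; python3 t.py
```

```text
time: 15.7
ee_pos: [0.6229, -0.1004, 0.04]
ee_rot: [-180.0, -0.0, 90.7]
contact_force: [0.1, -0.3, -0.9]
finger_gap: 0.0132
finger_force: 107.5
[ 0.129  0.035 -0.008]
time: 16.5
ee_pos: [0.6227, -0.0818, 0.04]
ee_rot: [-180.0, -0.0, 90.7]
contact_force: [-1.2, 0.7, -0.5]
finger_gap: 0.0132
finger_force: 107.5
[-0.015  0.241  0.021]
```

```bash
python3 -m crank '[{"offset":[0,0,0],"turn":0},{"offset":[0,0,0],"turn":0},{"offset":[0,0,0],"turn":0},{"offset":[0,0,0],"turn":0}]' 0 20; python3 t.py
python3 -m crank '[{"offset":[0.001,0,0],"turn":0},{"offset":[0.001,0,0],"turn":0},{"offset":[0.001,0,0],"turn":0},{"offset":[0.001,0,0],"turn":0},{"offset":[0.001,0,0],"turn":0},{"offset":[0.001,0,0],"turn":0},{"offset":[0.001,0,0],"turn":0},{"offset":[0.001,0,0],"turn":0},{"offset":[0.001,0,0],"turn":0},{"offset":[0.001,0,0],"turn":0}]'; python3 t.py;python3 -m crank '[{"offset":[0.001,0,0],"turn":0},{"offset":[0.001,0,0],"turn":0},{"offset":[0.001,0,0],"turn":0}]'; python3 t.py
```

```text
time: 16.9
ee_pos: [0.6227, -0.0819, 0.04]
ee_rot: [-180.0, -0.0, 90.7]
contact_force: [-2.6, 0.4, -0.5]
finger_gap: 0.0127
finger_force: 107.5
[0.223 0.321 0.084]
time: 17.9
ee_pos: [0.6226, -0.0724, 0.04]
ee_rot: [-180.0, 0.0, 90.7]
contact_force: [-2.6, -2.0, -0.7]
finger_gap: 0.0124
finger_force: 107.5
[-0.347  0.454  0.123]
time: 18.2
ee_pos: [0.6226, -0.0694, 0.04]
ee_rot: [-180.0, 0.0, 90.7]
contact_force: [-2.5, -1.2, 0.7]
finger_gap: 0.0131
finger_force: 107.5
[-0.305  0.437  0.124]
```

```bash
python3 -m crank '[{"offset":[0,0,0],"turn":0},{"offset":[0,0,0],"turn":0},{"offset":[0,-0.0005,0],"turn":0.2},{"offset":[0,0,0],"turn":0},{"offset":[0,0,0],"turn":0},{"offset":[0,0,0],"turn":0}]' 0.4 20; python3 t.py;  python3 - <<'E'
from h import *
for c in("scene","top"):
    im,dp=optics.camera(c)
    r=optics.masks_of(c,"shaft_mid")[0]; m=r["region"]; P=pts(c,dp,m)
    print(c,round(r["p"],2),rect(onplane(c,np.argwhere(m)[:,::-1],.045)))
    for lo,hi in((0,20),(20,40),(40,60),(60,80),(80,100)):
        a,b=np.percentile(P[:,1],[lo,hi]); q=P[(P[:,1]>=a)&(P[:,1]<=b)]; print("  y",q[:,1].mean().round(3),"x",np.median(q[:,0]).round(4),"z90",np.percentile(q[:,2],90).round(4))
    if c=="scene": im=im[150:290,190:390]; cv2.imwrite("pics/open.png",np.clip(cv2.resize(im,None,fx=4,fy=4,interpolation=cv2.INTER_CUBIC).astype(float)*1.6,0,255).astype(np.uint8))
E
```

```text
time: 18.8
ee_pos: [0.6223, -0.0694, 0.04]
ee_rot: [180.0, 0.0, 90.5]
contact_force: [-0.3, 0.6, 0.5]
finger_gap: 0.0343
finger_force: 0.0
[ 0.019  0.029 -0.051]
scene 0.84 (array([621.8,  -6.8]), array([ 20.9, 233.9]), 90.64)
  y -0.107 x 0.6256 z90 0.0527
  y -0.082 x 0.6264 z90 0.0532
  y 0.006 x 0.6251 z90 0.0535
  y 0.039 x 0.6261 z90 0.0534
  y 0.088 x 0.6252 z90 0.0533
top 0.66 (array([622. ,  31.1]), array([ 17.7, 146.4]), 90.32)
  y -0.027 x 0.6207 z90 0.0551
  y -0.001 x 0.6214 z90 0.0553
  y 0.026 x 0.6208 z90 0.055
  y 0.059 x 0.6217 z90 0.0553
  y 0.09 x 0.6206 z90 0.0556
```

View pics/open.png

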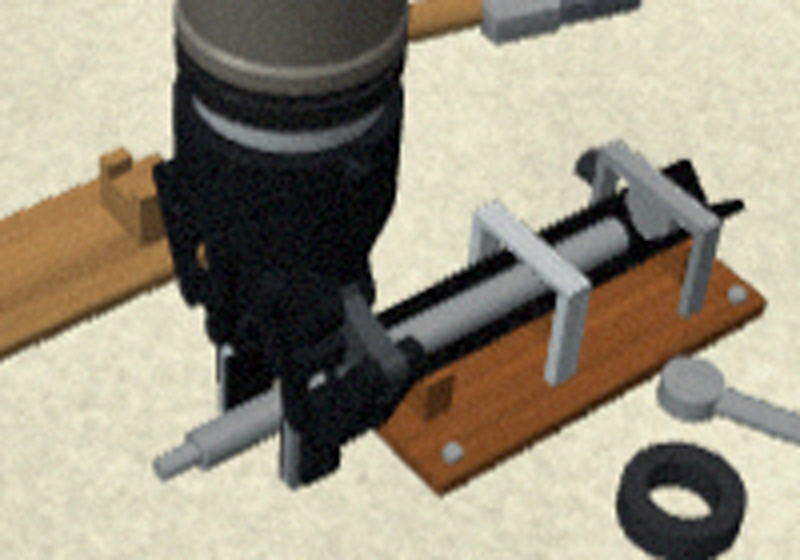

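The released shaft lies level in the groove and under the bridge. Its nose is at about (625,235) in the crop, roughly 10 mm short of the stop plate at (650,205). I'll regrip lightly and creep up to the stop.

```bash
python3 -m crank '[{"offset":[0,-0.0003,0],"turn":0},{"offset":[0,0,0],"turn":0},{"offset":[0,0,0],"turn":0},{"offset":[0,0,0],"turn":0},{"offset":[0,0,0],"turn":0},{"offset":[0,0,0],"turn":0},{"offset":[0,0,0],"turn":0},{"offset":[0,0,0],"turn":0}]' 0 20; python3 t.py
python3 -m crank '[{"offset":[0.0005,0,0],"turn":0},{"offset":[0.0005,0,0],"turn":0},{"offset":[0.0005,0,0],"turn":0},{"offset":[0.0005,0,0],"turn":0},{"offset":[0.0005,0,0],"turn":0},{"offset":[0.0005,0,0],"turn":0}]'; python3 t.py
python3 -m crank '[{"offset":[0.0005,0,0],"turn":0},{"offset":[0.0005,0,0],"turn":0}]'; python3 t.py
```

```text
time: 19.8
ee_pos: [0.622, -0.0694, 0.0401]
ee_rot: [180.0, 0.0, 90.5]
contact_force: [1.0, -0.3, -0.5]
finger_gap: 0.0153
finger_force: 21.0
[ 0.038 -0.253 -0.002]
time: 20.4
ee_pos: [0.622, -0.0665, 0.0401]
ee_rot: [180.0, 0.0, 90.5]
contact_force: [2.3, -2.0, -0.3]
finger_gap: 0.0154
finger_force: 21.0
[-0.301 -0.336 -0.055]
time: 20.6
ee_pos: [0.622, -0.0654, 0.0401]
ee_rot: [180.0, 0.0, 90.5]
contact_force: [1.9, -1.3, -0.0]
finger_gap: 0.0153
finger_force: 21.0
[-0.374 -0.384 -0.066]
```

```bash
for_=1; python3 -m crank '[{"offset":[0.0005,0,0],"turn":0},{"offset":[0.0005,0,0],"turn":0}]'; python3 t.py; python3 -m crank '[{"offset":[0.0005,0,0],"turn":0},{"offset":[0.0005,0,0],"turn":0}]'|sed -n '2p;4p'; python3 t.py; python3 -m crank '[{"offset":[0.0005,0,0],"turn":0},{"offset":[0.0005,0,0],"turn":0}]'|sed -n '2p;4p'; python3 t.py
```

```text
time: 20.8
ee_pos: [0.622, -0.0644, 0.0401]
ee_rot: [180.0, 0.0, 90.5]
contact_force: [2.9, -1.2, -0.0]
finger_gap: 0.0151
finger_force: 21.0
[-0.365 -0.363 -0.08 ]
ee_pos: [0.6219, -0.0634, 0.04]
contact_force: [2.2, -2.2, 0.6]
[-0.341 -0.428 -0.079]
ee_pos: [0.6219, -0.0625, 0.04]
contact_force: [1.6, -1.9, 0.2]
[-0.38  -0.464 -0.057]
```

```bash
python3 -m crank '[{"offset":[0.0005,0,0],"turn":0}]'|sed -n '2p;4p'; python3 t.py; python3 -m crank '[{"offset":[0.0005,0,0],"turn":0}]'|sed -n '2p;4p'; python3 t.py; python3 -m crank '[{"offset":[0.0005,0,0],"turn":0}]'|sed -n '2p;4p'; python3 t.py
```

```text
ee_pos: [0.6219, -0.0619, 0.0401]
contact_force: [3.1, -2.2, 0.5]
[-0.318 -0.512 -0.042]
ee_pos: [0.6219, -0.0614, 0.0401]
contact_force: [2.4, -1.7, 0.2]
[-0.351 -0.445 -0.066]
ee_pos: [0.6219, -0.0609, 0.0401]
contact_force: [2.3, -2.0, 1.1]
[-0.348 -0.464 -0.112]
```

```bash
python3 -m crank '[{"offset":[0.0005,0.0003,0],"turn":0}]'|sed -n '2p;4p'; python3 t.py; python3 -m crank '[{"offset":[0.0004,0,0],"turn":0}]'|sed -n '2p;4p'; python3 t.py; python3 -m crank '[{"offset":[0.0004,0,0],"turn":0}]'|sed -n '2p;4p'; python3 t.py;  python3 -m crank '[{"offset":[0.0004,0,0],"turn":0}]'|sed -n '2p;4p'; python3 t.py
```

```text
ee_pos: [0.622, -0.0604, 0.04]
contact_force: [2.0, -2.9, 0.2]
[-0.361 -0.317 -0.03 ]
ee_pos: [0.622, -0.0601, 0.04]
contact_force: [1.8, -2.6, 1.4]
[-0.352 -0.374 -0.022]
ee_pos: [0.622, -0.0597, 0.04]
contact_force: [2.1, -1.0, 0.4]
[-0.365 -0.368 -0.097]
ee_pos: [0.622, -0.0593, 0.04]
contact_force: [2.0, -3.0, 0.0]
[-0.393 -0.283 -0.003]
```

```bash
python3 -m crank '[{"offset":[0.0004,0,0],"turn":0}]'|sed -n '2p;4p'; python3 t.py; python3 -m crank '[{"offset":[0.0004,0,0],"turn":0}]'|sed -n '2p;4p'; python3 t.py; python3 -m crank '[{"offset":[0.0004,0,0],"turn":0}]'|sed -n '2p;4p'; python3 t.py
```

```text
ee_pos: [0.6219, -0.0588, 0.04]
contact_force: [1.4, -2.5, 1.8]
[-0.412 -0.37  -0.052]
ee_pos: [0.6219, -0.0584, 0.04]
contact_force: [2.0, -2.3, 1.1]
[-0.437 -0.392 -0.011]
ee_pos: [0.6219, -0.058, 0.0399]
contact_force: [1.3, -1.8, 1.3]
[-0.441 -0.35  -0.029]
```

```bash
python3 -m crank '[{"offset":[0.0004,0,0],"turn":0}]'|sed -n '2p;4p'; python3 t.py; python3 -m crank '[{"offset":[0.0004,0,0],"turn":0}]'|sed -n '2p;4p'; python3 t.py; python3 -m crank '[{"offset":[0.0004,0,0],"turn":0}]'|sed -n '2p;4p'; python3 t.py
```

```text
ee_pos: [0.622, -0.0576, 0.04]
contact_force: [0.9, -2.6, 2.0]
[-0.449 -0.302 -0.053]
ee_pos: [0.6219, -0.0572, 0.04]
contact_force: [1.4, -1.7, 1.2]
[-0.458 -0.269 -0.043]
ee_pos: [0.622, -0.0568, 0.04]
contact_force: [1.7, -2.3, 1.2]
[-0.437 -0.281 -0.027]
```

```bash
python3 -m crank '[{"offset":[0.0004,0,0],"turn":0}]'|sed -n '2p;4p'; python3 t.py; python3 -m crank '[{"offset":[0.0004,0,0],"turn":0}]'|sed -n '2p;4p'; python3 t.py; python3 -m crank '[{"offset":[0.0004,0,0],"turn":0}]'|sed -n '2p;4p'; python3 t.py
```

```text
ee_pos: [0.6219, -0.0564, 0.04]
contact_force: [1.9, -2.1, 0.5]
[-0.366 -0.261 -0.015]
ee_pos: [0.622, -0.056, 0.04]
contact_force: [0.8, -2.0, 0.3]
[-0.437 -0.23  -0.025]
ee_pos: [0.6219, -0.0556, 0.04]
contact_force: [0.6, -2.6, 1.7]
[-0.457 -0.216 -0.061]
```

```bash
python3 -m crank '[{"offset":[0.0004,0,0],"turn":0}]'|sed -n '2p;4p'; python3 t.py; python3 -m crank '[{"offset":[0.0004,0,0],"turn":0}]'|sed -n '2p;4p'; python3 t.py; python3 -m crank '[{"offset":[0.0004,0,0],"turn":0}]'|sed -n '2p;4p'; python3 t.py
```

```text
ee_pos: [0.622, -0.0552, 0.04]
contact_force: [1.6, -2.0, 1.3]
[-0.44  -0.253 -0.093]
ee_pos: [0.622, -0.0548, 0.04]
contact_force: [2.0, -2.8, 0.5]
[-0.509 -0.19  -0.001]
ee_pos: [0.622, -0.0544, 0.04]
contact_force: [1.3, -2.2, 2.1]
[-0.475 -0.258  0.011]
```

Run:
```python
from h import *
for c in("scene","top"):
    im,dp=optics.camera(c)
    r=optics.masks_of(c,"shaft_mid")[0]; m=r["region"]; Q=onplane(c,np.argwhere(m)[:,::-1],.047)
    print(c,round(r["p"],2),"y max",np.percentile(Q[:,1],[99,100]).round(4),"ymin",Q[:,1].min().round(4))
    if c=="scene": im=im[170:260,240:390]; cv2.imwrite("pics/near.png",np.clip(cv2.resize(im,None,fx=5,fy=5,interpolation=cv2.INTER_CUBIC).astype(float)*1.7,0,255).astype(np.uint8))
```

```text
scene 0.57 y max [0.12   0.1231] ymin -0.1075
top 0.87 y max [0.1179 0.1197] ymin -0.0263
```

View pics/near.png

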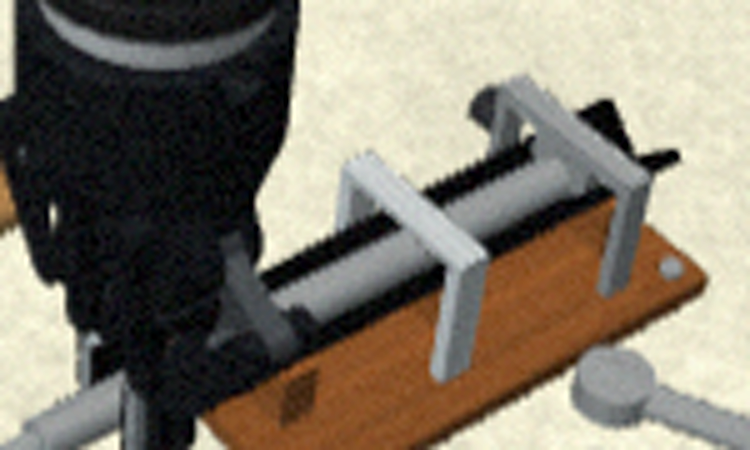

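The nose is now at about (575,180) in the crop, almost at the stop plate at (585,165), and the shaft has moved with the tool. I'll keep creeping.

```bash
python3 -m crank '[{"offset":[0.0004,0.0002,-0.0002],"turn":0}]'|sed -n '2p;4p'; python3 t.py; python3 -m crank '[{"offset":[0.0004,0,0],"turn":0}]'|sed -n '2p;4p'; python3 t.py; python3 -m crank '[{"offset":[0.0004,0,0],"turn":0}]'|sed -n '2p;4p'; python3 t.py
```

```text
ee_pos: [0.622, -0.054, 0.0401]
contact_force: [0.3, -1.2, 0.7]
[-0.25  -0.261 -0.027]
ee_pos: [0.622, -0.0539, 0.0401]
contact_force: [1.8, -3.1, 0.8]
[-0.665 -0.164  0.016]
ee_pos: [0.622, -0.0539, 0.0401]
contact_force: [0.7, -3.9, 0.6]
[-0.807 -0.194  0.02 ]
```

```bash
python3 -m crank '[{"offset":[0.0003,0,0],"turn":0}]'|sed -n '2p;4p'; python3 t.py; python3 -m crank '[{"offset":[0.0003,0,0],"turn":0}]'|sed -n '2p;4p'; python3 t.py; python3 -m crank '[{"offset":[0.0003,0,0],"turn":0}]'|sed -n '2p;4p'; python3 t.py
```

```text
ee_pos: [0.622, -0.0539, 0.0401]
contact_force: [0.8, -4.2, 0.0]
[-0.879 -0.163  0.001]
ee_pos: [0.622, -0.0538, 0.0401]
contact_force: [1.0, -5.1, 0.6]
[-1.1   -0.192  0.053]
ee_pos: [0.622, -0.0539, 0.0401]
contact_force: [1.8, -6.0, 0.9]
[-1.175 -0.152  0.022]
```

The stop has been found: the tool stays at y = −0.0539 while the force rises about 3 N per mm. I'll add a little more and hold.

```bash
python3 -m crank '[{"offset":[0.0004,0,0],"turn":0},{"offset":[0,0,0],"turn":0},{"offset":[0,0,0],"turn":0},{"offset":[0,0,0],"turn":0},{"offset":[0,0,0],"turn":0}]'; python3 t.py; python3 -m crank '[{"offset":[0,0,0],"turn":0},{"offset":[0,0,0],"turn":0},{"offset":[0,0,0],"turn":0},{"offset":[0,0,0],"turn":0},{"offset":[0,0,0],"turn":0},{"offset":[0,0,0],"turn":0},{"offset":[0,0,0],"turn":0},{"offset":[0,0,0],"turn":0}]'; python3 t.py
```

```text
time: 24.4
ee_pos: [0.622, -0.0539, 0.0401]
ee_rot: [-180.0, 0.1, 90.4]
contact_force: [0.6, -6.0, 1.0]
finger_gap: 0.0151
finger_force: 21.0
[-1.167 -0.202  0.044]
time: 25.2
ee_pos: [0.622, -0.0538, 0.0401]
ee_rot: [-180.0, 0.1, 90.4]
contact_force: [1.2, -6.2, 0.1]
finger_gap: 0.0153
finger_force: 21.0
[-1.217 -0.146  0.008]
```

```bash
python3 -m crank '[{"offset":[0,0,0],"turn":0},{"offset":[0,0,0],"turn":0},{"offset":[0,0,0],"turn":0},{"offset":[0,0,0],"turn":0},{"offset":[0,0,0],"turn":0},{"offset":[0,0,0],"turn":0},{"offset":[0,0,0],"turn":0}]' 0.6; python3 -m crank '[{"offset":[0,0,-0.005],"turn":0},{"offset":[0,0,-0.01],"turn":0},{"offset":[0,0,-0.02],"turn":0},{"offset":[0,0,-0.03],"turn":0},{"offset":[0,0,-0.03],"turn":0},{"offset":[0,0,-0.03],"turn":0},{"offset":[-0.04,0,0],"turn":0},{"offset":[-0.04,0,0],"turn":0},{"offset":[-0.04,0,0],"turn":0},{"offset":[-0.04,0,0],"turn":0},{"offset":[0,0,0],"turn":0},{"offset":[0,0,0],"turn":0}]'
python3 - <<'E'
from h import *
t=[]
for c in("scene","top"):
    im,dp=optics.camera(c)
    r=optics.masks_of(c,"shaft_mid")[0]; m=r["region"]; P=pts(c,dp,m); Q=onplane(c,np.argwhere(m)[:,::-1],.047)
    print(c,round(r["p"],2),rect(Q),"y",Q[:,1].min().round(4),Q[:,1].max().round(4))
    for lo,hi in((0,20),(40,60),(80,100)):
        a,b=np.percentile(P[:,1],[lo,hi]); q=P[(P[:,1]>=a)&(P[:,1]<=b)]; print("  y",q[:,1].mean().round(3),"z90",np.percentile(q[:,2],90).round(4))
    a=(110,190,140,330) if c=="top" else (160,290,215,405)
    t.append(np.clip(cv2.resize(im[a[0]:a[1],a[2]:a[3]],None,fx=2.8,fy=2.8,interpolation=cv2.INTER_CUBIC).astype(float)*1.7,0,255).astype(np.uint8))
cv2.imwrite("pics/end.png",np.vstack(t))
E
```

```text
time: 25.9
ee_pos: [0.6222, -0.0518, 0.0402]
ee_rot: [180.0, 0.0, 90.5]
contact_force: [-0.4, 1.3, -0.8]
finger_gap: 0.051
finger_force: 0.0
time: 27.1
ee_pos: [0.6233, -0.2134, 0.1659]
ee_rot: [180.0, 0.0, 90.3]
contact_force: [0.0, 0.7, -0.3]
finger_gap: 0.0514
finger_force: 0.0
scene 0.69 (array([624.1,   6.6]), array([ 22.4, 230.3]), 90.85) y -0.1086 0.1216
  y -0.085 z90 0.0529
  y -0.011 z90 0.0532
  y 0.086 z90 0.0534
top 0.92 (array([621.8,   6.4]), array([ 17.7, 226.6]), 90.35) y -0.1069 0.1197
  y -0.079 z90 0.0549
  y 0.005 z90 0.0552
  y 0.098 z90 0.0557
```

View pics/end.png

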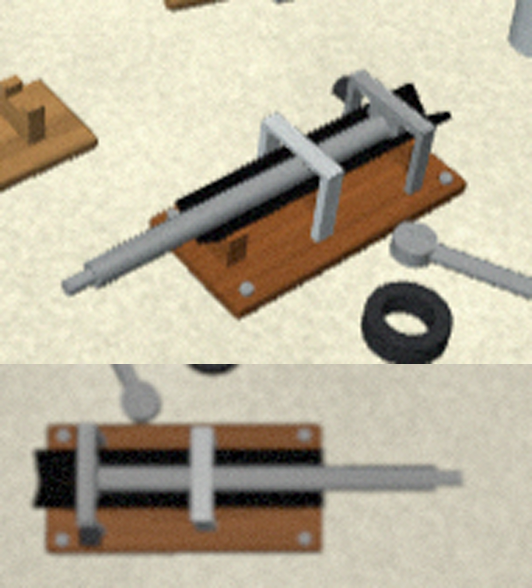

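The shaft lies level in the groove, under the bridge. Its nose is at the stop at about (390,130), the tang overhangs freely at (75,285), and the neighbouring things are unmoved. Handing in.

```bash
python3 -c "
from rig import arm
print(arm.job_done())"
```

```text
the job is handed in; nothing more can be done
None
```

The shaft lies level in the V-groove under the bridge, its plain end against the stop after a push of about 6 N held for over a second, and the job was handed in at about 27 s; the cameras can't resolve a sub-millimetre gap at the stop after release.

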